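# Jog the can turner a quarter turn

## Task

On the grey control console, press the wide mushroom-shaped jog button right down and keep it down for four seconds without a break, so that the turntable carries the tin can about a quarter turn round for its next cardboard patch, then let the button come up again. Do not press the narrow pin button on the same console.

Things in the scene. Friction and masses are not known exactly. Their poses are not given: they have to be found in the camera images.
- jog_top (a point): Centre of the jog button's flat top (38 mm across): a black mushroom head 48 mm wide on a 22 mm stem, z axis up, 88 mm above the work surface with the button up; the point sinks with it. The button stands on a fixed grey console (120 x 270 x 50 mm high) ahead of the robot, in one row 85 mm apart with the narrow pin button and a fixed clear-domed pilot lamp (24 mm wide), in any order.
- jog (a joint): Travel of the jog button in m: 0 when up, 0.008 right down against its stop. Pressed straight down; its spring lets it start at about 1.2 N, right down at about 4 N, and brings it up when let go. It counts as down beyond 5 mm. The turntable runs from the first millimetre of travel until the button is up again.
- pin (a joint): Travel of the narrow pin button in m: 0 when up, 0.008 right down, same spring. A plain black cylinder 18 mm across, on a 52 mm steel rosette like the jog button's, its flat top 80 mm above the work surface. Not to be pressed.
- turntable (a joint): Turn in rad, 0 at the start, growing anticlockwise seen from above. An aluminium disc 130 mm wide with a brass tab on its rim, carrying an open tin can (74 mm wide, rim 171 mm above the work surface), on a grey motor base at the robot's right with a 230 mm roller post. Runs at about 0.36 rad/s while the jog button is off its upper rest (4 s: about 1.5 rad), else braked.

How it is judged:
By the outcome, as a careful person would: the job done as asked, in the order asked, and still so for the second after the job is handed in, with the robot touching nothing.
It also fails if it takes over 32 s, if anything falls off the work surface, if the arm or the gripper's body presses on something with over 40 N, if the wrist force passes 120 N, or if a joint passes its speed limit or range.

## Robot

A 6-joint arm with a two-finger parallel gripper is mounted at the origin on the work surface. World frame = base frame: x ahead of the robot, y to its left, z up, the work surface at z = 0. Lengths are in m, angles in rad, forces in N, time in s.
With the tool pointing down it reaches from about 0.275 to 0.825 m from the base axis. Payload 5.2 kg.
Tool frame: the origin (TCP) lies where the fingers leave the gripper's body, on its centre line; the fingertips stand 84 mm ahead of it and the grasp point (between the pads) lies 65 mm ahead of it; x points along the fingers, y is the direction in which the jaws open and shut, and the axes are right-handed (so a half turn about x gives the same grasp; the last joint's range is limited). The gripper opens to 93 mm and grips with 3 to 60 N. Pads are 15 mm wide; open, the fingers measure 128 mm over their backs; the gripper's body (75 mm by 188 mm) begins 65 mm behind the grasp point.
Start: joints at [1.007, 0.259, 1.535, -0, 1.348, -0.203], TCP at [0.194, 0.515, 0.303] pointing down, gripper open.
Joint ranges: [-3.14, 3.14], [-0.91, 2.08], [0.19, 2.58], [-1.22, 4.36], [0.22, 2.71], [-3.12, 3.12]. Speed limits (rad/s): [2.57, 2.57, 3.14, 3.14, 3.14, 3.14].

## Interface

Orientations are given as a unit quaternion [w, x, y, z].
In Python, from bench import readout, viewer, ticket gives the robot as it stands.
- The arm moves only by the tool step_arm, never from a script. Its argument "series" is a list that holds one entry, the list of rows, each a list of 5 numbers: the closure, from 0 (fully open) to 1 (shut), then the shift along the tool's x, y, z scaled (see below), then the turn about the tool's x scaled (see below). A call has 1 to 5 rows; each row is the pose to reach, as a shift and turn from the pose commanded when the call began, along the tool's axes at that moment; what a row does not reach only later rows make up. The controller multiplies each number of a shift by 20 cm and each number of a turn by pi/4 rad. A row lasts 1/8 s, in which the tool goes at most 62.5 mm and 10.7 degrees, less where a joint would pass 70% of its speed; a pose out of reach is approached as far as the arm can. A call with a number of a shift or a turn outside -1 to 1 is refused whole. A call with a gripper value outside its range is refused whole. The fingers move at their own pace and stop on an object; "squeeze" is the grip in N (left out, the last holds). Time passes only in rows, so rows that repeat a pose let the fingers close. It gives the time, the measured TCP pose, the force and the opening at its end, in the units of the state.
- readout.read_state(): the state, without advancing time (a new reading comes with each control period).
- viewer.read_camera(name): name is "scene" or "side" or "wrist"; returns the picture (384x512x3 uint8, blue, green, red); there is no depth.
- viewer.camera_model(name): a dict with "K" (3x3 intrinsics, pixels), "R" (3x3) and "t" (3): a world point X has camera coordinates R X + t; the wrist camera has in their place "tool_from_camera" (4x4, takes a point from camera to tool coordinates, whose origin is the TCP and whose axes are the tool frame's). Camera axes: x right, y down, z forward; pixel columns grow to the right and rows downward; lengths in m; the calibration is good to about 2 mm. A picture is of the moment at which its call begins: read the wrist's pose just before it. camera_model takes no time and is no camera call.
- ticket.hand_in(): hands the job in, once; it reports no verdict.
The state is a dict: "time_s": time; "qpos": joint angles; "dq": joint speeds; "effort": joint torques, N m; "position": TCP position; "tool_rot": TCP orientation; "wrist_force": force on the tool from outside, world axes, zero at the start; "moment": the same for the moment, N m; "finger_gap": finger opening in m.
Only numpy, scipy, OpenCV 4.12 (cv2) and the standard library are available. Lean on these libraries where they do the work, as an engineer would, in place of code of your own. Each camera call takes 0.05 s, during which the arm holds its last target.

## Working session

There is one attempt and no reset: what is moved stays moved. The work goes in short steps, Python scripts to look and compute and a tool call to move; the robot and the scene stay as the last step left them, time stands still between calls to the robot, and variables do not carry over. Pictures are saved under pics/ and viewed, and the job is handed in when it is done.

Besides the shell and the picture viewer there is one more tool, called by a JSON object that holds its "fn" and its "kwargs". step_arm: Moves the arm, as the interface text tells. Its arguments: {"type":"object","properties":{"series":{"type":"array"},"squeeze":{"type":"number"}},"required":["series"]}

```bash
mkdir -p pics
python3 - <<'E'
from bench import readout, viewer
import cv2,numpy as np
s=readout.read_state();print(s)
for n in ("scene","side","wrist"):
    cv2.imwrite(f"pics/{n}0.png",viewer.read_camera(n)); m=viewer.camera_model(n)
    print(n,{k:np.round(v,4).tolist() for k,v in m.items()})
E
```

```text
{'time_s': 0.0, 'qpos': array([ 1.00722205e+00,  2.59351937e-01,  1.53606454e+00,  1.21971095e-05,
        1.34797971e+00, -2.02781034e-01]), 'dq': array([-0.00013874, -0.00207111, -0.00076799,  0.0004746 , -0.00143265,
        0.00197459]), 'effort': array([-1.21764104e-03, -4.37291622e+01, -2.84004593e+01,  7.19385291e-02,
        4.11001523e-02, -1.30045610e-04]), 'position': array([0.19391484, 0.51427137, 0.30192019]), 'tool_rot': array([ 0.69538953,  0.12627999,  0.69587412, -0.12745966]), 'wrist_force': array([ 0.02432036,  0.34775238, -0.44470589]), 'moment': array([ 0.00377968,  0.03091158, -0.00392172]), 'finger_gap': 0.09315987961690077}
scene {'K': [[441.0725, 0.0, 258.1587], [0.0, 441.0725, 185.2102], [0.0, 0.0, 1.0]], 'R': [[-0.1572, 0.9874, 0.0157], [0.6689, 0.1181, -0.7339], [-0.7265, -0.1049, -0.6791]], 't': [0.1586, -0.3194, 1.4092]}
side {'K': [[394.9107, 0.0, 250.6228], [0.0, 394.9107, 193.2778], [0.0, 0.0, 1.0]], 'R': [[-0.8286, -0.5599, -0.0015], [-0.3497, 0.5196, -0.7795], [0.4373, -0.6454, -0.6263]], 't': [0.4349, 0.3333, 0.5546]}
wrist {'K': [[290.0402, 0.0, 252.9574], [0.0, 290.0402, 191.9894], [0.0, 0.0, 1.0]], 'tool_from_camera': [[0.0012, -0.2396, 0.9709, -0.0825], [1.0, 0.0012, -0.0009, 0.0004], [-0.0009, 0.9709, 0.2396, -0.0666], [0.0, 0.0, 0.0, 1.0]]}
```

View pics/scene0.png

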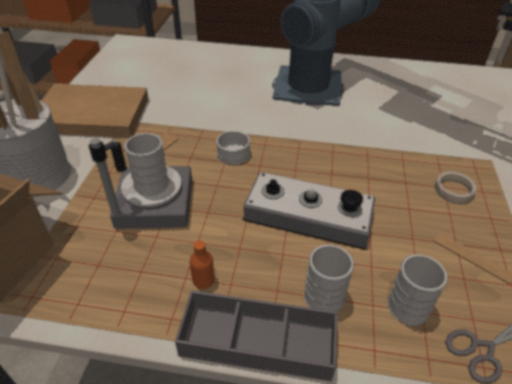

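View pics/side0.png

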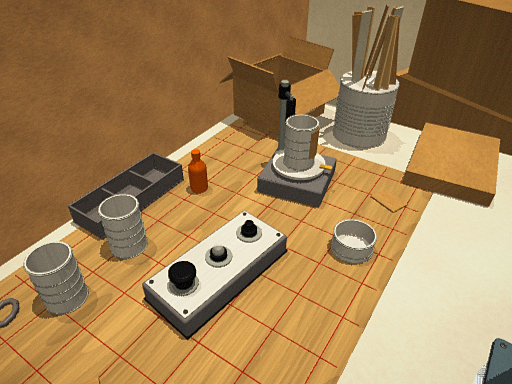

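View pics/wrist0.png

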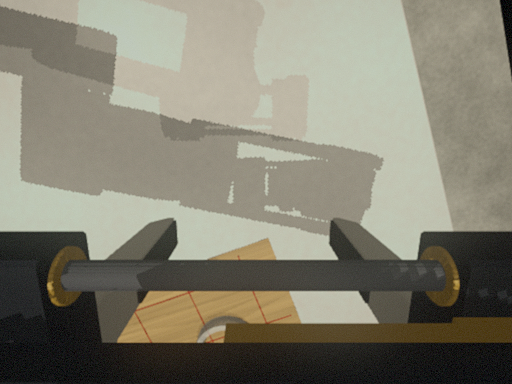

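The scene view shows the jog head at about (351,198), the lamp at (311,196) and the pin at (273,186). In the side view they are at (182,273), (218,254) and (249,228). The jog is at the robot-left end of the row. Next I'll zoom in and measure.

```bash
cat > h.py <<'E'
import numpy as np,cv2
from bench import viewer
def ray(n,u,v):
    m=viewer.camera_model(n);K,R,t=[np.array(m[k],float) for k in("K","R","t")]
    d=R.T@np.linalg.solve(K,[u,v,1]);return -R.T@t,d/np.linalg.norm(d)
def plane(n,u,v,z):
    c,d=ray(n,u,v);return c+d*(z-c[2])/d[2]
def tri(a,b):
    (c1,d1),(c2,d2)=a,b
    s=np.linalg.lstsq(np.c_[d1,-d2],c2-c1,rcond=None)[0]
    p,q=c1+s[0]*d1,c2+s[1]*d2;return (p+q)/2,np.linalg.norm(p-q)
def proj(n,X):
    m=viewer.camera_model(n);p=np.array(m["K"])@(np.array(m["R"])@X+np.array(m["t"]));return p[:2]/p[2]
E
python3 - <<'E'
from h import *
for n,(x0,y0,x1,y1) in {"scene":(240,165,385,250),"side":(135,200,300,340)}.items():
    im=cv2.imread(f"pics/{n}0.png");g=im.max(2)
    k,l,st,c=cv2.connectedComponentsWithStats((g<45).astype(np.uint8)[y0:y1,x0:x1])
    for i in range(1,k):
        if st[i,4]>40: print(n,st[i]+[x0,y0,0,0,0],c[i]+[x0,y0])
    f=4 if n=="side" else 5
    cv2.imwrite(f"pics/{n}0z.png",cv2.resize(cv2.convertScaleAbs(im[y0:y1,x0:x1],alpha=1.5,beta=10),None,fx=f,fy=f,interpolation=cv2.INTER_CUBIC))
E
```

```text
scene [267 181  12  13 119] [272.58823529 187.56302521]
scene [342 191  20  21 333] [350.85285285 200.66666667]
scene [305 196  12   6  44] [310.36363636 199.25      ]
side [241 220  16  17 205] [248.66341463 228.86341463]
side [210 248  17  14 115] [218.11304348 256.29565217]
side [144 249 143  91 336] [214.08630952 302.25595238]
side [169 261  27  29 604] [182.09602649 274.39238411]
```

View pics/scene0z.png

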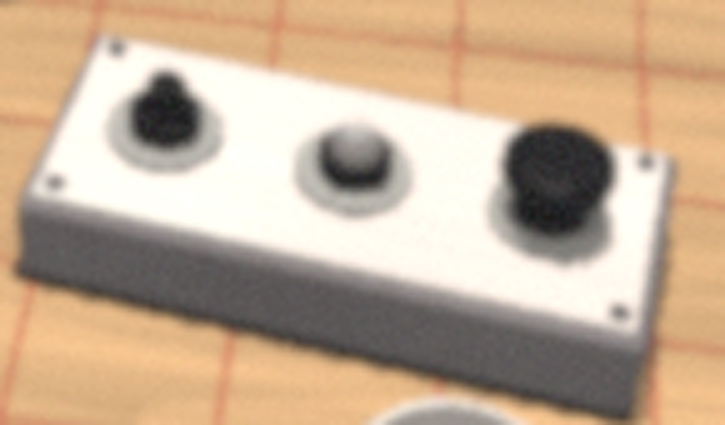

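View pics/side0z.png

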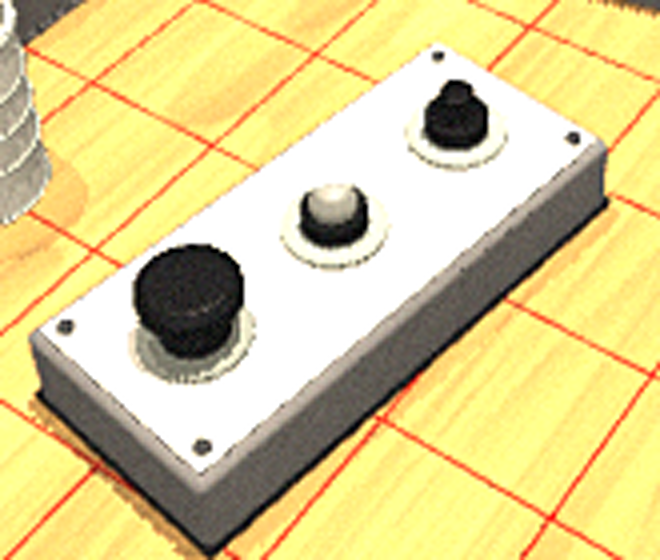

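Run:
```python
from h import *
S=lambda x,y:(240+(x+.5)/5-.5,165+(y+.5)/5-.5)
D=lambda x,y:(135+(x+.5)/4-.5,200+(y+.5)/4-.5)
P=lambda *a:np.round(plane(*a),4)
a,b=S(558,152),D(190,273)
print("jog",P("scene",*a,.088),P("side",*b,.088),tri(ray("scene",*a),ray("side",*b)))
a,b=S(167,80),D(457,88)
print("pin",P("scene",*a,.080),P("side",*b,.080),tri(ray("scene",*a),ray("side",*b)))
sc=[S(*p) for p in((117,48),(55,182),(645,162),(620,312))]; sd=[D(*p) for p in((573,138),(438,56),(203,446),(66,327))]
A=np.array([P("scene",*p,.05) for p in sc]);B=np.array([P("side",*p,.05) for p in sd]);print(A,B,A.mean(0),B.mean(0))
M=(A+B)/2; ax=(M[2]+M[3]-M[0]-M[1]);ax/=np.linalg.norm(ax);c=M.mean(0)
print("axis",ax,np.degrees(np.arctan2(ax[1],ax[0])),"jog pred",c+.085*ax)
j=np.r_[(c+.085*ax)[:2],.088]
print(proj("scene",j),proj("side",j))
```

```text
jog [0.5822 0.1257 0.088 ] [0.5805 0.1257 0.088 ] (array([0.58112805, 0.12557922, 0.0871959 ]), np.float64(0.0006928888383214873))
pin [ 0.5576 -0.0406  0.08  ] [ 0.5561 -0.0402  0.08  ] (array([ 0.55659092, -0.04081482,  0.0791802 ]), np.float64(0.00025469803739932976))
[[ 0.5068 -0.0695  0.05  ]
 [ 0.5978 -0.0827  0.05  ]
 [ 0.5411  0.1693  0.05  ]
 [ 0.6321  0.157   0.05  ]] [[ 0.5057 -0.069   0.05  ]
 [ 0.5967 -0.0818  0.05  ]
 [ 0.5396  0.1698  0.05  ]
 [ 0.6305  0.1574  0.05  ]] [0.56945  0.043525 0.05    ] [0.568125 0.0441   0.05    ]
axis [0.14107358 0.98999911 0.        ] 81.8900255572546 jog pred [0.58077875 0.12796242 0.05      ]
[352.28085745 194.65119196] [181.11189029 268.67015595]
```

Both views agree to within 2 mm, giving jog ≈ (0.581, 0.127, 0.088). The jog–pin spacing comes out at 169 mm against the expected 170. Next I'll work out the travel in tool axes.

```bash
cat > go.py <<'E'
import sys,numpy as np
from bench import readout
from scipy.spatial.transform import Rotation as Ro
s=readout.read_state();q=s["tool_rot"];R=Ro.from_quat(np.r_[q[1:],q[0]]).as_matrix()
T=np.array(list(map(float,sys.argv[1:4])))
print(R.round(4).tolist(),"t",s["time_s"],"pos",s["position"].round(4),"gap",s["finger_gap"],"F",s["wrist_force"].round(2),"d",(T-s["position"]).round(4),"units",(R.T@(T-s["position"])/.2).round(4))
E
python3 go.py .581 .127 .22
```

```text
[[-0.0007, 0.353, 0.9356], [-0.0012, 0.9356, -0.353], [-1.0, -0.0014, -0.0002]] t 0.15 pos [0.194  0.5143 0.3021] gap 0.09282884360900436 F [-1.19 -0.68  0.21] d [ 0.387  -0.3873 -0.0821] units [ 0.4115 -1.1284  2.4942]
```

{"fn": "step_arm", "kwargs": {"series": [[[1,0,-0.11,0.25,0],[1,0,-0.22,0.5,0],[1,0,-0.34,0.75,0],[1,0,-0.45,1,0]]], "squeeze": 20}}

```text
time_s: 0.65
position: [0.3503, 0.3584, 0.3026]
tool_rot: [0.696, 0.127, 0.696, -0.127]
wrist_force: [0.5, 1.0, -0.3]
finger_gap: 0.0575
```

{"fn": "step_arm", "kwargs": {"series": [[[1,0,-0.11,0.25,0],[1,0,-0.22,0.5,0],[1,0,-0.34,0.75,0],[1,0,-0.45,1,0],[1,0,-0.45,1,0]]]}}

```text
time_s: 1.27
position: [0.5072, 0.2021, 0.3021]
tool_rot: [0.695, 0.128, 0.695, -0.129]
wrist_force: [0.8, 0.3, -0.2]
finger_gap: 0.0077
```

```bash
python3 go.py .581 .127 .22
```

```text
[[0.0, 0.3576, 0.9339], [-0.0009, 0.9339, -0.3576], [-1.0, -0.0008, 0.0003]] t 1.275 pos [0.5072 0.2021 0.3021] gap 0.007684099862315419 F [ 0.81  0.33 -0.21] d [ 0.0738 -0.0751 -0.0821] units [ 0.4109 -0.2185  0.4787]
```

{"fn": "step_arm", "kwargs": {"series": [[[1,0,-0.11,0.24,0],[1,0.13,-0.217,0.478,0],[1,0.4,-0.217,0.478,0],[1,0.4,-0.217,0.478,0],[1,0.4,-0.217,0.478,0]]]}}

```text
time_s: 1.9
position: [0.5789, 0.1317, 0.2242]
tool_rot: [0.696, 0.127, 0.695, -0.126]
wrist_force: [0.7, -0.2, 0.6]
finger_gap: 0.0004
```

```bash
python3 go.py .581 .127 .177
python3 - <<'E'
from h import *
a=viewer.read_camera("scene");b=viewer.read_camera("side")
cv2.imwrite("pics/s1.png",np.hstack([cv2.resize(a[120:250,270:420],None,fx=2.6,fy=2.6),cv2.resize(b[190:320,120:270],None,fx=2.6,fy=2.6)]))
for n in("scene","side"):print(proj(n,np.array([.581,.127,.088])))
E
```

```text
[[0.0009, 0.3519, 0.936], [0.0003, 0.936, -0.3519], [-1.0, 0.0006, 0.0007]] t 1.9 pos [0.5789 0.1317 0.2242] gap 0.0004431185685204014 F [ 0.67 -0.17  0.62] d [ 0.0021 -0.0047 -0.0472] units [ 0.236  -0.0184  0.0177]
[351.81160883 194.66838105]
[181.39527328 268.24995291]
```

View pics/s1.png

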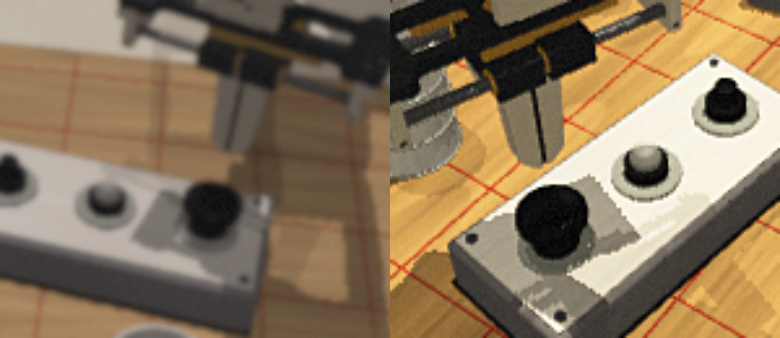

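The crop shows the closed fingers hanging above and clear of the mushroom head. The pin is well away. I'll correct the few mm of offset and go down to about 7 mm above the head.

{"fn": "step_arm", "kwargs": {"series": [[[1,0.1,-0.01,0.01,0],[1,0.2,-0.01,0.01,0],[1,0.2,-0.01,0.01,0],[1,0.2,-0.01,0.01,0]]]}}

```text
time_s: 2.5
position: [0.5809, 0.1285, 0.1846]
tool_rot: [0.697, 0.127, 0.695, -0.126]
wrist_force: [0.6, 1.1, 0.5]
finger_gap: 0.0004
```

```bash
python3 go.py .581 .127 .164
python3 - <<'E'
from h import *
a=viewer.read_camera("scene");b=viewer.read_camera("side")
cv2.imwrite("pics/s2.png",np.hstack([cv2.resize(a[120:250,270:420],None,fx=2.6,fy=2.6),cv2.resize(b[190:320,120:270],None,fx=2.6,fy=2.6)]))
E
```

```text
[[0.0028, 0.3524, 0.9358], [0.0001, 0.9358, -0.3524], [-1.0, 0.0011, 0.0026]] t 2.5 pos [0.5809 0.1285 0.1846] gap 0.0004429099793696543 F [0.62 1.09 0.47] d [ 0.0001 -0.0015 -0.0206] units [ 0.1032 -0.0067  0.0029]
```

View pics/s2.png

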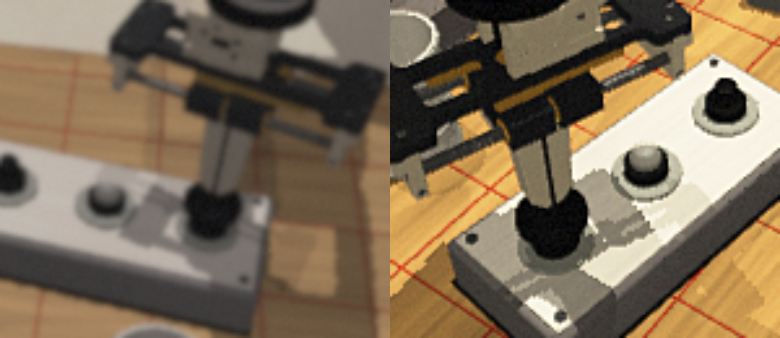

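{"fn": "step_arm", "kwargs": {"series": [[[1,0.06,-0.006,0.003,0],[1,0.11,-0.006,0.003,0],[1,0.11,-0.006,0.003,0]]]}}

```text
time_s: 2.98
position: [0.5813, 0.1267, 0.1641]
tool_rot: [0.697, 0.127, 0.694, -0.127]
wrist_force: [-5.4, -0.4, 23.6]
finger_gap: 0.0007
```

It's at the stop (z = 0.164, force well over 4 N). Holding there.

{"fn": "step_arm", "kwargs": {"series": [[[1,0,0,0,0],[1,0,0,0,0]]]}}

```text
time_s: 3.22
position: [0.5812, 0.1267, 0.1641]
tool_rot: [0.697, 0.127, 0.694, -0.127]
wrist_force: [-5.8, -0.6, 22.4]
finger_gap: 0.0004
```

Run:
```python
from h import *
a=viewer.read_camera("scene");b=viewer.read_camera("side")
cv2.imwrite("pics/s3.png",np.hstack([cv2.resize(a[120:250,270:420],None,fx=2.6,fy=2.6),cv2.resize(b[190:320,120:270],None,fx=2.6,fy=2.6)]))
cv2.imwrite("pics/s3b.png",np.hstack([cv2.resize(a[120:240,80:210],None,fx=3,fy=3),cv2.resize(b[70:190,240:370],None,fx=3,fy=3)]))
```

```text
(no output)
```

View pics/s3.png

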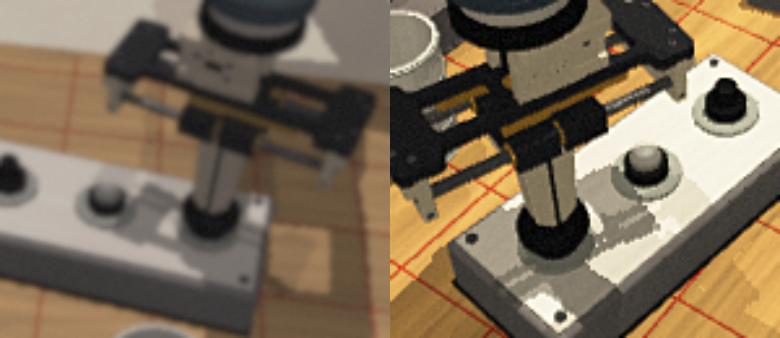

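View pics/s3b.png

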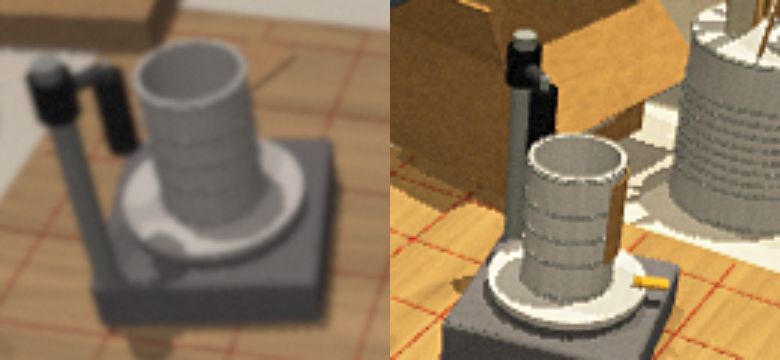

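The fingers sit centrally on the head, which is down, and the brass tab on the turntable is turning. Holding until about t = 7.0 s.

{"fn": "step_arm", "kwargs": {"series": [[[1,0,0,0,0],[1,0,0,0,0],[1,0,0,0,0],[1,0,0,0,0],[1,0,0,0,0]]]}}

```text
time_s: 3.95
position: [0.5812, 0.1267, 0.1641]
tool_rot: [0.697, 0.127, 0.694, -0.127]
wrist_force: [-6.1, -0.4, 23.4]
finger_gap: 0.0006
```

{"fn": "step_arm", "kwargs": {"series": [[[1,0,0,0,0],[1,0,0,0,0],[1,0,0,0,0],[1,0,0,0,0],[1,0,0,0,0]]]}}

```text
time_s: 4.58
position: [0.5812, 0.1267, 0.1641]
tool_rot: [0.697, 0.127, 0.694, -0.127]
wrist_force: [-5.2, -0.5, 23.5]
finger_gap: 0.0007
```

{"fn": "step_arm", "kwargs": {"series": [[[1,0,0,0,0],[1,0,0,0,0],[1,0,0,0,0],[1,0,0,0,0],[1,0,0,0,0]]]}}

```text
time_s: 5.2
position: [0.5812, 0.1267, 0.1641]
tool_rot: [0.697, 0.127, 0.694, -0.127]
wrist_force: [-6.7, -0.9, 23.7]
finger_gap: 0.0004
```

{"fn": "step_arm", "kwargs": {"series": [[[1,0,0,0,0],[1,0,0,0,0],[1,0,0,0,0],[1,0,0,0,0],[1,0,0,0,0]]]}}

```text
time_s: 5.82
position: [0.5812, 0.1267, 0.1641]
tool_rot: [0.697, 0.127, 0.694, -0.127]
wrist_force: [-4.8, -0.3, 23.3]
finger_gap: 0.0003
```

Run:
```python
from h import *
from bench import readout
b=viewer.read_camera("side");cv2.imwrite("pics/s4.png",b)
for f in("side0","s4"):
    im=cv2.imread(f"pics/{f}.png")
    h=cv2.cvtColor(im,cv2.COLOR_BGR2HSV);m=cv2.inRange(h,(18,150,120),(32,255,255));m[:140]=0;m[205:]=0;m[:,:255]=0;m[:,345:]=0
    k,l,st,c=cv2.connectedComponentsWithStats(m);print(f,[(st[i].tolist(),c[i].round(1).tolist()) for i in range(1,k) if st[i,4]>8])
print(readout.read_state()["time_s"])
```

```text
side0 [([255, 140, 23, 16, 228], [266.1, 146.8]), ([317, 145, 7, 8, 33], [319.3, 148.3]), ([321, 147, 24, 15, 125], [334.1, 154.0]), ([255, 153, 15, 12, 87], [260.1, 158.8]), ([323, 162, 22, 43, 410], [336.8, 187.1]), ([255, 165, 8, 8, 37], [257.7, 168.7]), ([320, 164, 12, 6, 38], [325.7, 166.4]), ([255, 177, 2, 13, 23], [255.5, 182.8]), ([328, 181, 5, 6, 10], [330.2, 183.3]), ([255, 191, 20, 14, 100], [263.3, 198.4]), ([271, 198, 27, 7, 80], [282.1, 202.2])]
s4 [([255, 140, 17, 12, 90], [261.5, 144.9]), ([263, 141, 15, 16, 76], [271.4, 149.3]), ([316, 145, 8, 9, 42], [319.0, 148.5]), ([321, 147, 24, 15, 138], [333.9, 153.8]), ([255, 156, 15, 18, 91], [260.1, 163.5]), ([332, 162, 13, 18, 85], [338.1, 169.4]), ([339, 174, 6, 5, 10], [341.6, 176.4]), ([255, 178, 2, 10, 12], [255.6, 182.3]), ([340, 179, 5, 5, 11], [342.6, 181.2]), ([323, 184, 21, 19, 147], [332.6, 192.7]), ([336, 195, 7, 7, 16], [339.0, 198.0]), ([263, 196, 12, 9, 35], [268.0, 200.2]), ([271, 199, 23, 6, 60], [281.5, 202.3]), ([321, 202, 5, 3, 10], [323.1, 203.4])]
5.875
```

View pics/s4.png

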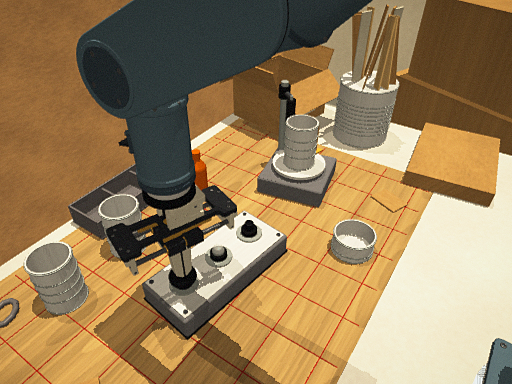

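The side view shows the button held down and the tab and patch turned out of sight behind the can. Nine more rows take it to 7.0 s, then I'll lift.

{"fn": "step_arm", "kwargs": {"series": [[[1,0,0,0,0],[1,0,0,0,0],[1,0,0,0,0],[1,0,0,0,0],[1,0,0,0,0]]]}}

```text
time_s: 6.5
position: [0.5812, 0.1267, 0.1641]
tool_rot: [0.697, 0.127, 0.694, -0.127]
wrist_force: [-5.2, -1.4, 24.0]
finger_gap: 0.0005
```

{"fn": "step_arm", "kwargs": {"series": [[[1,0,0,0,0],[1,0,0,0,0],[1,0,0,0,0],[1,0,0,0,0]]]}}

```text
time_s: 7.0
position: [0.5812, 0.1267, 0.164]
tool_rot: [0.697, 0.127, 0.694, -0.127]
wrist_force: [-5.6, -0.8, 23.3]
finger_gap: 0.0003
```

{"fn": "step_arm", "kwargs": {"series": [[[1,-0.2,0,0,0],[1,-0.4,0,0,0],[1,-0.6,0,0,0],[1,-0.6,0,0,0],[1,-0.6,0,0,0]]]}}

```text
time_s: 7.62
position: [0.5797, 0.1266, 0.2794]
tool_rot: [0.695, 0.127, 0.696, -0.127]
wrist_force: [-0.8, 0.4, -0.6]
finger_gap: 0.0
```

Run:
```python
from h import *
from bench import readout
a=viewer.read_camera("scene");b=viewer.read_camera("side")
cv2.imwrite("pics/s5.png",np.hstack([cv2.resize(a[120:240,80:210],None,fx=3,fy=3),cv2.resize(b[70:190,240:370],None,fx=3,fy=3)]))
cv2.imwrite("pics/s5b.png",np.hstack([cv2.resize(a[120:250,270:420],None,fx=2.6,fy=2.6),cv2.resize(b[190:320,120:270],None,fx=2.6,fy=2.6)]))
s=readout.read_state();print(s["time_s"],s["wrist_force"],s["position"])
```

```text
7.725 [-0.34555688  0.84246795  0.2475877 ] [0.57947164 0.12663335 0.2786928 ]
```

View pics/s5.png

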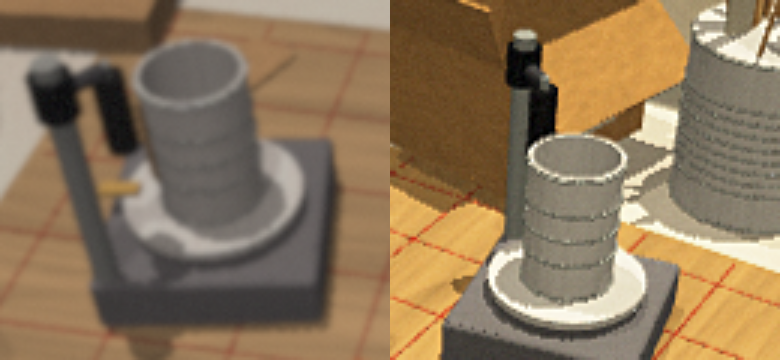

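View pics/s5b.png

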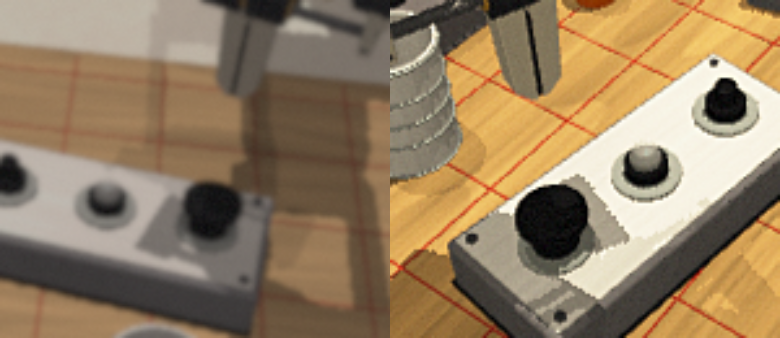

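The button is back up, the pin is untouched, and the tab now shows in the scene view at about (120,182). I'll measure the turn and check that the table has stopped.

{"fn": "step_arm", "kwargs": {"series": [[[1,0,0,0,0],[1,0,0,0,0],[1,0,0,0,0]]]}}

```text
time_s: 8.1
position: [0.5803, 0.1267, 0.2804]
tool_rot: [0.695, 0.127, 0.696, -0.127]
wrist_force: [0.7, 0.2, 0.1]
finger_gap: 0.0004
```

Run:
```python
from h import *
a=viewer.read_camera("scene")
p=cv2.imread("pics/s5.png")[:,:390]
n=cv2.resize(a[120:240,80:210],None,fx=3,fy=3)
print("diff tab region",cv2.absdiff(p,n)[150:230,80:160].mean(), cv2.absdiff(p,n).mean())
z=.06
for z in(.06,.07):
    # disc centre from disc ellipse in side (301,164) & scene(151,187)
    t0=plane("side",325.5,166.5,z);t1=plane("scene",119,182.5,z);cs=plane("side",299,165,z);cc=plane("scene",151.3,185.5,z);c=(cs+cc)/2
    an=lambda t:np.arctan2(*(t-c)[1::-1]);print(z,cs,cc,np.linalg.norm(t0-c),np.linalg.norm(t1-c),(an(t1)-an(t0))%(2*np.pi))
```

```text
diff tab region 0.7752083333333334 0.8085636277302944
0.06 [ 0.58072395 -0.2927893   0.06      ] [ 0.59790556 -0.30336035  0.06      ] 0.06939353438550379 0.07903631722568497 1.3517506208341998
0.07 [ 0.57440218 -0.27962723  0.07      ] [ 0.60797422 -0.29832594  0.07      ] 0.07475211968418606 0.08350777144300998 1.5353227511533367
```

```bash
python3 -c "
from bench import ticket
print(ticket.hand_in())"
```

```text
the job is handed in; nothing more can be done
None
```

I pressed the jog button down against its stop with the closed fingertips and held it without a break for at least 4.0 s. I then lifted straight off and handed the job in at about 8.2 s, well inside the 32 s limit.

- **Press:** The arm read a steady z of 0.164 m and about 23 N upward from t ≤ 2.98 s to 7.0 s, which matches the button being fully down. Including the press and release, the table ran for roughly 4.2–4.4 s.
- **After release:** The wrist force returned to about zero with the fingertips over 100 mm above the button, which is up again. The pin button was never approached. The tab showed no movement between two pictures about 0.4 s apart, so the turntable is stopped.
- **Turn angle:** My rough camera estimate is 1.35–1.54 rad, depending on the height assumed for the disc. The disc centres from the two views disagreed by 2–4 cm, so this only shows that the turn was about a quarter. The timing points to about 1.5–1.6 rad.

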